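# Open the child-locked dishwasher-tablet box

## Task

Open the dishwasher-tablet box: slide the little child-lock switch in the lid all the way to unlocked (to the left as seen from the box's front), then press the catch button down and let the spring lid rise slowly under the fingertip to fully open, instead of letting it fly up. Leave the lid open, the lock off, and everything else on the counter where it stands.

Things in the scene. Friction and masses are not known exactly. Their poses are not given: they have to be found in the camera images.
- caddy: dishwasher-tablet box: steel, 160 x 200 x 100 mm (its own x, y, z), fast on the counter, with a grey lid 14 mm thick whose top is 114 mm above the counter. Origin: centre of the underside. z up, -x its front (to the robot at yaw 0), +x its hinge side; turned up to 0.4 rad either way.
- switch_top (a point): centre of the top of the child-lock switch, a small white block, 24 mm (box x) by 14 mm (box y), 7 mm tall, top 1 mm below the lid's face. It runs in a black-floored slot 8 mm deep, 30 mm wide (box x), centred at box x = 5 mm, from box y = -48 to 30 mm. Locked: block centre at box y = 9 mm, leaving 50 mm of free slot on its -y side for a fingertip.
- switch (a joint): travel of the switch in m towards box +y (robot's left at yaw 0): 0 locked, 0.014 fully unlocked at the slot's +y end. Starts between 0 and 0.002, stays where it is left, about 1.2 N of friction. It blocks the catch button below about 0.009.
- catch_top (a point): centre of the top of the round white catch button, 24 mm across, near the lid's front edge at box x = -58 mm, y = 0; with the lid shut its top is 122 mm above the counter, 8 mm above the lid's top face when not pressed.
- catch (a joint): how far the button is pressed, in m: 0 out, 0.006 fully down (about 3.5 N); springs back. With the child lock off, the catch lets go from about 0.0035; keep the button down until the lid has begun to lift.
- lid_hinge (a point): point on the lid's hinge axis, which runs along box y at box x = 80 mm, 100 mm above the counter. The point turns with the lid; when shut its axes are those of the box. The lid reaches 162 mm from here towards -x; its top face is 14 mm above this point; the button is 138 mm away.
- lid (a joint): lid opening angle in rad: 0 shut, 1.2 fully open at its stop. Once the catch is released a spring lifts it, with about 3.5 N at the button at first, less later; it flies up if nothing rests on it, follows a fingertip that rises slowly, and stays fully open by itself.
- canister: plain lidded steel storage canister, 110 mm across, 120 mm tall, without switch or button; loose bystander, origin under its centre
- salt: small steel salt shaker, 40 mm across, 78 mm tall; loose bystander, origin under its centre
- mug: white mug, 76 mm across, 85 mm tall; loose bystander, origin under its centre
- jar: glass jar with steel cap, 70 mm across, 110 mm tall; loose bystander, origin under its centre
- mill: dark wooden pepper mill, 56 mm across, 160 mm tall; loose bystander, origin under its centre
- spoon: wooden spoon lying on the counter; loose bystander

How it is judged:
By the outcome, as a careful person would: the job done as asked, in the order asked, and still so for the second after the job is handed in, with the robot touching nothing.
It also fails if it takes over 48 s, if anything falls off the work surface, if the arm or the gripper's body presses on something with over 40 N, if the wrist force passes 120 N, or if a joint passes its speed limit or range.

## Robot

A 7-joint arm with a two-finger parallel gripper is mounted at the origin on the work surface. World frame = base frame: x ahead of the robot, y to its left, z up, the work surface at z = 0. Lengths are in mm, angles in rad, forces in N, time in s.
With the tool pointing down it reaches from about 400 to 875 mm from the base axis. Payload 4.4 kg.
Tool frame: the origin (TCP) lies at the very end of the fingers, on their centre line; the grasp point (between the pads) lies 19 mm behind it; z points along the fingers, x is the direction in which the jaws open and shut, and the axes are right-handed (so a half turn about z gives the same grasp; the last joint's range is limited). The gripper opens to 85 mm and grips with 20 to 120 N. Pads are 22 mm wide; open, the fingers measure 114 mm over their backs; the gripper's body (76 mm by 85 mm) begins 54 mm behind the grasp point. The pads swing forward as they close: fully open they stand 13 mm farther back than shut.
Start: joints at [-1.364, 0.628, 0.038, 1.517, -0.027, 0.996, -0.02], TCP at [175.104, 625.984, 231.313] pointing down, gripper open.
Joint ranges: [-3.06, 3.06], [-0.37, 2.12], [-1.25, 1.32], [0.18, 2.47], [-1.1, 4.24], [0.23, 1.98], [-2.94, 2.94]. Speed limits (rad/s): [2.57, 2.57, 3.14, 3.14, 3.14, 3.14, 3.14].

## Interface

Orientations are given as [roll, pitch, yaw] about the fixed x, y, z axes, in that order (R = Rz(yaw) Ry(pitch) Rx(roll)).
In Python, from cell import ctrl gives the robot as it stands.
- The arm moves only by the shell command python3 -m creep 'ROWS'. ROWS is text: rows parted by semicolons, each of 7 numbers parted by spaces: the shift along the tool's x, y, z in units of 40 mm (1.0 is 40 mm), then the turn, a rotation vector about the tool's x, y, z in degrees, then the closure, from 0 (fully open) to 1 (shut). In form: x y z rx ry rz grip; .... A call has 1 to 10 rows; each row is the pose to reach, as a shift and turn from the pose commanded when the call began, along the tool's axes at that moment; what a row does not reach only later rows make up. A row lasts 1/12 s, in which the tool goes at most 41.7 mm and 7.16 degrees, less where a joint would pass 70% of its speed; a pose out of reach is approached as far as the arm can. A call with a gripper value outside its range is refused whole. The fingers move at their own pace and stop on an object; the grip force is fixed at half the most. Time passes only in rows, so rows that repeat a pose let the fingers close. It gives the time, the measured TCP pose, the force and the opening at its end, in the units of the state.
- ctrl.read_state(): the state, without advancing time (a new reading comes with each control period).
- ctrl.get_image(name): name is "scene" or "top"; returns a dict with "img" (480x640x3 uint8, red, green, blue), "vfov" (degrees; the focal length in pixels is half the picture's height over the tangent of half this angle, whatever the lens; pixels are square), "cx", "cy" (the principal point, pixels), "T" (4x4, takes a point from camera to world coordinates). Camera axes: x right, y up, looking along -z (the intrinsics and any distortion apply to the point x, -y, -z); pixel columns grow to the right and rows downward; lengths in mm; the calibration is good to about 2 mm. A picture is of the moment at which its call begins. There is no depth.
- ctrl.finish_job(): hands the job in, once; it reports no verdict.
Trained networks look in the newest picture that a camera, given by its name, has taken for a name from the list of things; names that differ only in an ending like _2 or _b are one class to them, and where a whole thing is asked for, a point or a joint stands for the part that bears it (a point fixed in the world has none). Each returns a list of dicts, best first, with "score" (0 to 1); they miss things now and then, are a little off and sometimes report something else, mostly with a low value. They report only what shows in the picture. A call takes as long as a camera call.
- ctrl.boxes_of(camera, thing): "rect" ([left, top, right, bottom] in pixels, round what is visible of it).
- ctrl.cut_out(camera, thing): "pixels" (480x640 bool, what is visible of it) and "rect" ([left, top, right, bottom] in pixels, round what is visible of it).
The state is a dict: "clock": time; "qpos": joint angles; "qd": joint speeds; "tau": joint torques, N m; "eef_pos": TCP position; "tool_rot": TCP orientation; "force": force on the tool from outside, world axes, zero at the start; "torque": the same for the moment, N m; "width": finger opening in mm.
Only numpy, scipy, OpenCV 4.12 (cv2) and the standard library are available. Lean on these libraries where they do the work, as an engineer would, in place of code of your own. Each camera call takes 0.05 s, during which the arm holds its last target.

## Working session

There is one attempt and no reset: what is moved stays moved. The work goes in short steps, Python scripts to look and compute and a shell command to move; the robot and the scene stay as the last step left them, time stands still between calls to the robot, and variables do not carry over. Pictures are saved under pics/ and viewed, and the job is handed in when it is done.

```bash
ls; mkdir -p pics; python3 - <<'E'
from cell import ctrl
import cv2,numpy as np
s=ctrl.read_state(); print({k:np.round(v,3) for k,v in s.items()})
for n in("scene","top"):
    d=ctrl.get_image(n); cv2.imwrite(f"pics/{n}0.png",d["img"][:,:,::-1]); print(n,d["vfov"],d["cx"],d["cy"],np.round(d["T"],3).tolist(),[k for k in d])
    for t in("caddy","switch_top","catch_top"):
        print(t,[(round(b["score"],2),np.round(b["rect"],1).tolist()) for b in ctrl.boxes_of(n,t)][:3])
E
```

```text
pics
{'clock': np.float64(0.0), 'qpos': array([-1.364,  0.629,  0.038,  1.518, -0.027,  0.996, -0.02 ]), 'qd': array([ 0.   ,  0.002, -0.   ,  0.001,  0.002, -0.001,  0.001]), 'tau': array([-0.0000e+00, -5.6341e+01,  1.2260e+00, -1.9344e+01,  1.1000e-02,
        1.1000e-02,  0.0000e+00]), 'eef_pos': array([174.907, 625.372, 230.403]), 'tool_rot': array([-3.142e+00,  2.000e-03,  1.298e+00]), 'force': array([-0.483,  0.182, -0.55 ]), 'torque': array([ 0.052, -0.012, -0.014]), 'width': np.float64(85.508)}
scene 54.826775630979114 324.18450973577825 243.353818784244 [[-0.526, -0.628, 0.574, 1064.511], [0.85, -0.395, 0.347, 343.739], [0.009, 0.671, 0.742, 780.051], [0.0, 0.0, 0.0, 1.0]] ['img', 'vfov', 'cx', 'cy', 'T']
caddy [(0.55, [176.7, 175.0, 293.0, 273.4]), (0.45, [265.9, 329.0, 310.4, 399.1]), (0.32, [238.5, 202.1, 245.8, 212.3])]
switch_top [(0.7, [179.3, 177.9, 293.0, 243.6])]
catch_top [(0.66, [240.2, 203.0, 244.2, 214.7]), (0.22, [268.9, 328.3, 309.0, 395.1])]
top 42.12465438824077 314.86137058676326 235.98390679066014 [[-0.02, 0.978, -0.208, 270.619], [-1.0, -0.019, 0.008, 43.233], [0.004, 0.208, 0.978, 1313.58], [0.0, 0.0, 0.0, 1.0]] ['img', 'vfov', 'cx', 'cy', 'T']
caddy [(0.82, [355.0, 167.2, 488.6, 287.3])]
switch_top []
catch_top [(0.52, [357.7, 171.1, 486.4, 284.8]), (0.44, [431.0, 243.4, 442.1, 254.7])]
```

View pics/scene0.png

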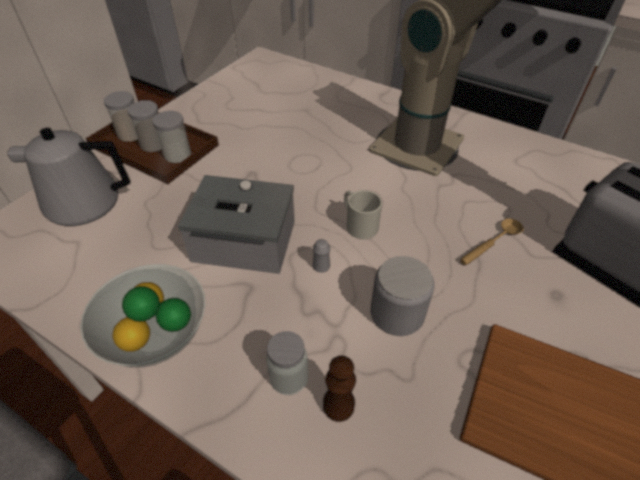

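View pics/top0.png

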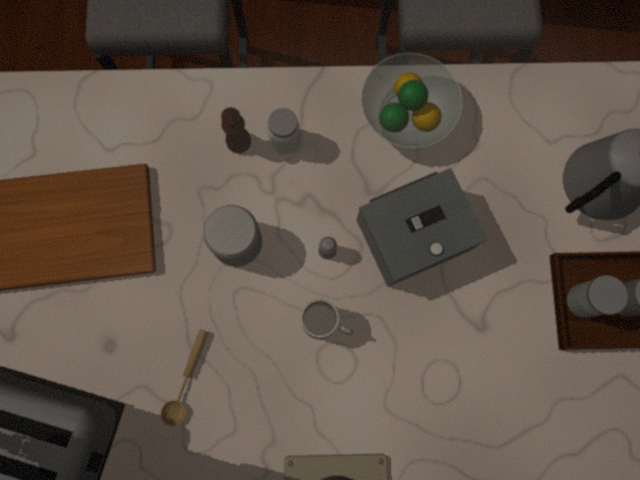

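```bash
python3 - <<'E'
import cv2
a=cv2.imread('pics/top0.png')[150:300,340:500]; cv2.imwrite('pics/topc.png',cv2.resize(a,None,fx=4,fy=4,interpolation=cv2.INTER_CUBIC)[:600])
a=cv2.imread('pics/scene0.png')[160:290,160:310]; cv2.imwrite('pics/scenec.png',cv2.resize(a,None,fx=4,fy=4,interpolation=cv2.INTER_CUBIC))
E
```

```text
(no output)
```

View pics/topc.png

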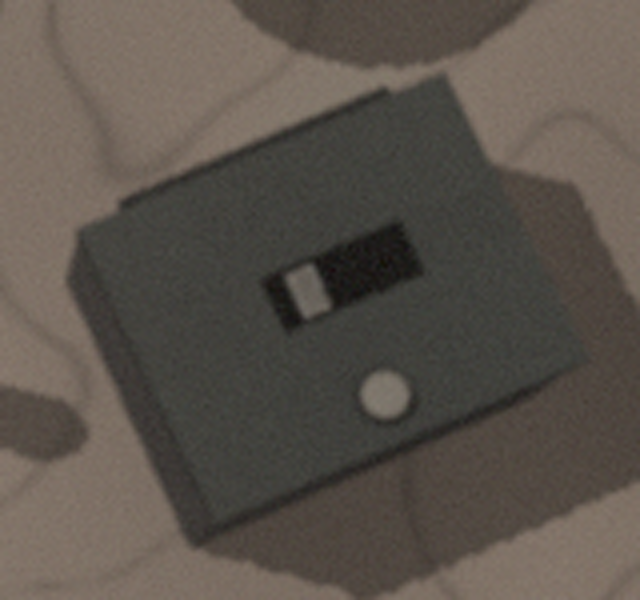

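View pics/scenec.png

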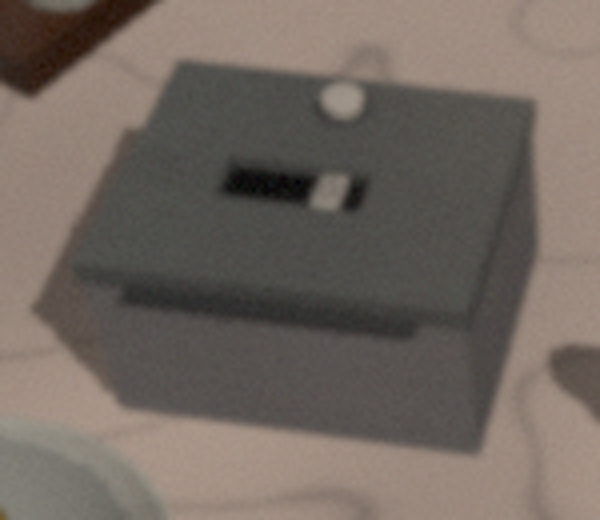

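Top view: the lid's button sits at about (436,248), the slot at about (405–446, 205–233), and the switch at about (417,223), near the slot's left (+y) end. It matches the description. Next I fit the box pose from both views.

```bash
cat > h.py <<'E'
import numpy as np,cv2
from scipy.optimize import least_squares
def proj(d,P):
    T=np.array(d["T"]);p=(np.atleast_2d(P)-T[:3,3])@T[:3,:3]
    f=240/np.tan(np.radians(d["vfov"])/2)
    return np.c_[d["cx"]+f*p[:,0]/-p[:,2], d["cy"]-f*p[:,1]/-p[:,2]]
def ray(d,uv,z):
    T=np.array(d["T"]);f=240/np.tan(np.radians(d["vfov"])/2)
    v=T[:3,:3]@np.array([(uv[0]-d["cx"])/f,-(uv[1]-d["cy"])/f,-1]);o=T[:3,3]
    return o+v*(z-o[2])/v[2]
def box2w(q,P):
    x,y,a=q;P=np.atleast_2d(P).astype(float);c,s=np.cos(a),np.sin(a)
    return np.c_[x+c*P[:,0]-s*P[:,1],y+s*P[:,0]+c*P[:,1],P[:,2]]
E
python3 - <<'E'
from h import *
from cell import ctrl
D={n:ctrl.get_image(n) for n in("top","scene")}
# box pts: lid corners hinge: x=80, front x=-82; y +-100
pts=[[80,100,114],[80,-100,114],[-82,-100,114],[-82,100,114],[-58,0,122],[20,30,114],[20,-48,114],[-10,-48,114],[-10,30,114]]
top=np.array([(80,233),(443,73),(588,357),(210,527),(386,395),(262,283),(403,222),(423,272),(285,333)],float)
sc=np.array([(468,322),(75,268),(180,62),(535,100),(343,100),(360,212),(221,193),(231,158),(369,178)],float)
T=(top+.5)/4-.5+[340,150]; S=(sc+.5)/4-.5+[160,160]
B=np.array(pts)
for name,use in(("top",1),("scene",2),("both",3)):
    def r(q):
        W=box2w(q,B);o=[]
        if use&1:o.append(proj(D["top"],W)-T)
        if use&2:o.append(proj(D["scene"],W)-S)
        return np.concatenate(o).ravel()
    f=least_squares(r,[600,-80,0.3],loss="soft_l1");print(name,np.round(f.x,4));print(np.round(f.fun.reshape(-1,2),1).tolist())
q=f.x
for p in([-58,0,122],[5,9,113],[5,-20,106]):print(p,box2w(q,p).round(1))
print("btn",ray(D["top"],T[4],122),ray(D["scene"],S[4],122))
sw=(np.array([309,292])+.5)/4-.5+[340,150];w=ray(D["top"],sw,113);sw2=(np.array([330,190])+.5)/4-.5+[160,160];w2=ray(D["scene"],sw2,113)
for v in(w,w2):
    e=v[:2]-q[:2];c,s=np.cos(q[2]),np.sin(q[2]);print("switch box",c*e[0]+s*e[1],-s*e[0]+c*e[1])
for n,z,uv in(("mug",85,(320,320)),("salt",78,(327,243)),("can",120,(233,230))):print(n,ray(D["top"],uv,z).round())
E
```

```text
top [ 548.3854 -180.4208   -5.8844]
[[-0.0, -0.8], [-0.8, 0.2], [-0.2, 1.1], [2.6, -0.4], [0.1, 0.2], [-0.7, -0.4], [-0.7, -0.6], [1.1, 0.3], [0.1, 0.6]]
scene [ 553.2347 -177.0887   25.5289]
[[-0.3, -1.5], [0.2, -0.1], [0.5, 0.0], [-0.4, 0.4], [-0.1, -0.3], [0.0, 0.8], [-1.8, 1.1], [0.2, 0.2], [1.5, -0.6]]
both [ 549.758  -179.7268    6.6808]
[[-0.4, -1.6], [-1.1, -0.4], [-0.6, 0.5], [2.1, -1.1], [-0.3, -0.5], [-1.1, -1.1], [-1.0, -1.2], [0.7, -0.4], [-0.3, -0.1], [-0.3, -3.2], [0.4, -1.6], [0.6, -1.2], [-0.5, -1.0], [-0.1, -1.7], [0.1, -0.7], [-1.6, -0.3], [0.3, -1.1], [1.5, -2.0]]
[-58, 0, 122] [[ 496.3 -202.2  122. ]]
[5, 9, 113] [[ 550.9 -169.5  113. ]]
[5, -20, 106] [[ 562.1 -196.2  106. ]]
btn [ 495.25391442 -202.72253435  122.        ] [ 500.51413365 -198.57704483  122.        ]
switch box 3.7336653592549274 9.446749399236365
switch box 7.738320346086404 10.341564356027845
mug [364.  26.  85.]
salt [519.   8.  78.]
can [540. 193. 120.]
```

```bash
cat >> h.py <<'E'
from scipy.spatial.transform import Rotation as Ro
Q=np.array([549.8,-179.7,0.3976])
def rel(ctrl,pos,yaw):
    s=ctrl.read_state();R=Ro.from_euler("xyz",s["tool_rot"])
    G=Ro.from_euler("xyz",[np.pi,0,yaw])
    print("shift",np.round(R.inv().apply(np.array(pos)-s["eef_pos"])/40,3),"rot",np.round((R.inv()*G).as_rotvec(degrees=True),2))
    print("pos",s["eef_pos"].round(1),"rot",s["tool_rot"].round(4),"F",s["force"].round(2),"t",s["clock"],"q",s["qpos"].round(2),"w",round(float(s["width"]),1))
def bx(p):return box2w(Q,p)[0]
YAW=Q[2]+np.pi/2-np.pi
E
python3 - <<'E'
from h import *
from cell import ctrl
print(bx([5,-23,200]),YAW)
rel(ctrl,bx([5,-23,200]),YAW)
E
```

```text
[ 563.31571828 -198.96980434  200.        ] -1.1731963267948966
shift [-17.245  14.903   0.783] rot [1.0000e-02 0.0000e+00 1.4159e+02]
pos [175.1 626.  231.3] rot [-3.1416e+00  1.0000e-04  1.2980e+00] F [0.35 0.47 0.11] t 0.5 q [-1.36  0.63  0.04  1.52 -0.03  1.   -0.02] w 85.3
```

```bash
python3 -m creep '-17.2 14.9 0 0 0 141.6 1;-17.2 14.9 0 0 0 141.6 1;-17.2 14.9 0 0 0 141.6 1;-17.2 14.9 0 0 0 141.6 1;-17.2 14.9 0 0 0 141.6 1;-17.2 14.9 0 0 0 141.6 1;-17.2 14.9 0 0 0 141.6 1;-17.2 14.9 0 0 0 141.6 1;-17.2 14.9 0 0 0 141.6 1;-17.2 14.9 0 0 0 141.6 1'; python3 -c "
from h import *
from cell import ctrl
rel(ctrl,bx([5,-23,200]),YAW)"
```

```text
clock: 1.33
eef_pos: [353.5, 247.6, 231.7]
tool_rot: [-3.141, -0.001, 0.042]
force: [1.0, -0.6, -0.2]
width: -0.2
shift [ 4.767 11.377  0.785] rot [-0.08 -0.   69.65]
pos [353.5 247.6 231.7] rot [-3.1406e+00 -8.0000e-04  4.2400e-02] F [ 1.03 -0.6  -0.21] t 1.3333 q [-0.99  0.34  0.42  2.1  -0.21  0.73 -0.4 ] w -0.2
```

```bash
python3 -m creep '4.8 11.4 0.4 0 0 69.7 1;4.8 11.4 0.4 0 0 69.7 1;4.8 11.4 0.4 0 0 69.7 1;4.8 11.4 0.4 0 0 69.7 1;4.8 11.4 0.4 0 0 69.7 1;4.8 11.4 0.4 0 0 69.7 1;4.8 11.4 0.4 0 0 69.7 1;4.8 11.4 0.4 0 0 69.7 1;4.8 11.4 0.4 0 0 69.7 1;4.8 11.4 0.4 0 0 69.7 1'; python3 -c "
from h import *
from cell import ctrl
rel(ctrl,bx([5,-23,150]),YAW)"
```

```text
clock: 2.17
eef_pos: [533.6, -128.1, 217.9]
tool_rot: [-3.141, 0.0, -1.174]
force: [0.1, 0.2, -0.1]
width: 0.0
shift [ 1.921 -0.     1.697] rot [-0.03  0.01 -0.04]
pos [ 533.6 -128.1  217.9] rot [-3.1410e+00  1.0000e-04 -1.1739e+00] F [ 0.14  0.25 -0.14] t 2.1667 q [-0.27  0.6   0.72  1.83 -0.49  0.9  -0.5 ] w 0.0
```

```bash
python3 -m creep '1.9 0 1.7 0 0 0 1;1.9 0 1.7 0 0 0 1;1.9 0 1.7 0 0 0 1;1.9 0 1.7 0 0 0 1;1.9 0 1.7 0 0 0 1;1.9 0 1.7 0 0 0 1'; python3 - <<'E'
from h import *
from cell import ctrl
rel(ctrl,bx([5,-23,118]),YAW)
for n in("top","scene"):
    d=ctrl.get_image(n);s=ctrl.read_state()
    u=proj(d,s["eef_pos"])[0];print(n,u)
    c=np.round(u).astype(int);a=d["img"][max(c[1]-60,0):c[1]+60,c[0]-70:c[0]+70,::-1]
    cv2.imwrite(f"pics/{n}1.png",cv2.resize(a,None,fx=5,fy=5,interpolation=cv2.INTER_CUBIC))
E
```

```text
clock: 2.67
eef_pos: [562.7, -195.3, 150.4]
tool_rot: [-3.141, 0.001, -1.168]
force: [0.3, -0.1, 0.2]
width: -0.2
shift [0.091 0.023 0.809] rot [-0.04  0.04  0.32]
pos [ 562.7 -195.3  150.4] rot [-3.1408e+00  7.0000e-04 -1.1676e+00] F [ 0.31 -0.09  0.19] t 2.6667 q [-0.09  0.73  0.63  1.77 -0.57  0.83 -0.35] w -0.2
top [432.86191042 211.07268725]
scene [225.98401047 191.47612904]
```

View pics/scene1.png

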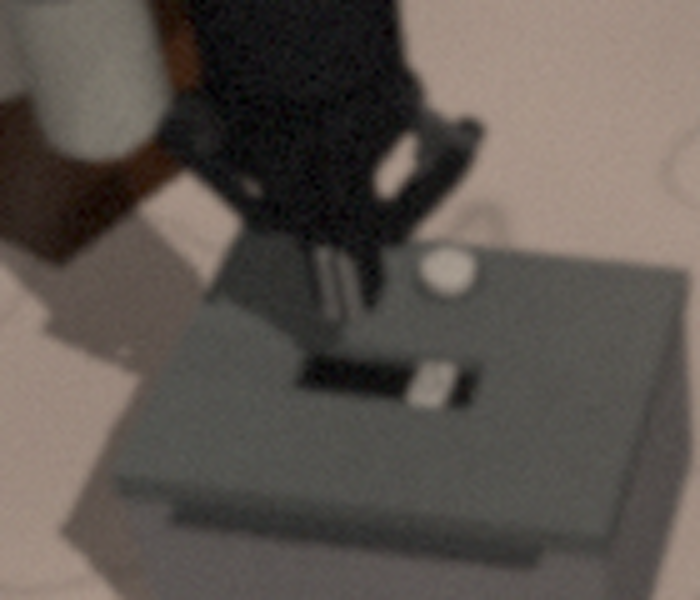

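View pics/top1.png

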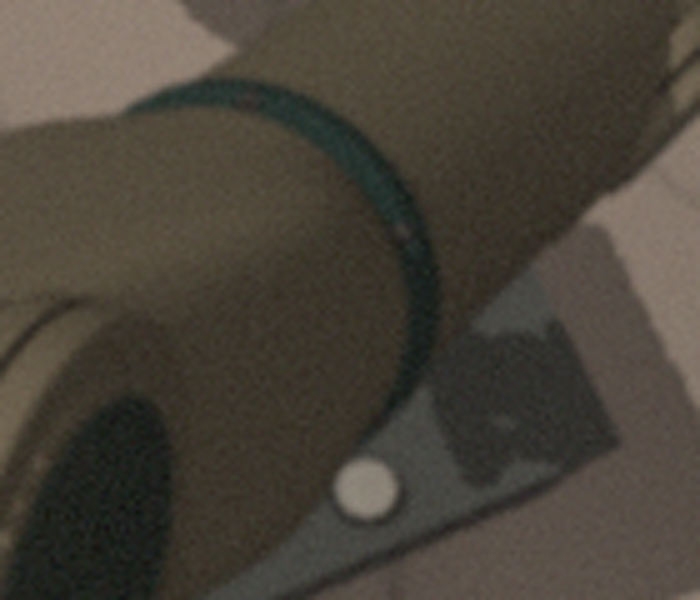

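```bash
sed -i 's/^Q=.*/Q=np.array([549.0,-180.2,0.398])/' h.py; python3 - <<'E'
from h import *
from cell import ctrl
rel(ctrl,bx([5,-23,120]),YAW)
E
```

```text
shift [0.102 0.062 0.774] rot [-0.1   0.01  0.36]
pos [ 563.1 -194.8  150.9] rot [-3.1398e+00  1.0000e-04 -1.1665e+00] F [-0.4  -0.35 -0.05] t 2.7667 q [-0.09  0.73  0.63  1.77 -0.57  0.83 -0.35] w 0.1
```

```bash
python3 -m creep '0.1 0.06 0.4 0 0 0.3 1;0.1 0.06 0.76 0 0 0.3 1;0.1 0.06 0.76 0 0 0.3 1;0.1 0.06 0.76 0 0 0.3 1'; python3 - <<'E'
from h import *
from cell import ctrl
rel(ctrl,bx([5,-23,109]),YAW)
n="scene"
d=ctrl.get_image(n);s=ctrl.read_state()
u=proj(d,s["eef_pos"])[0];print(n,u)
print(proj(d,box2w(Q,[[20,30,114],[20,-48,114],[-10,-48,114],[-10,30,114]])))
c=np.round(u).astype(int);a=d["img"][max(c[1]-40,0):c[1]+40,c[0]-50:c[0]+50,::-1]
cv2.imwrite(f"pics/{n}2.png",cv2.resize(a,None,fx=7,fy=7,interpolation=cv2.INTER_CUBIC))
E
```

```text
clock: 3.1
eef_pos: [562.0, -199.6, 119.9]
tool_rot: [-3.141, 0.001, -1.172]
force: [1.2, -0.7, 0.2]
width: 0.2
shift [ 0.001 -0.013  0.273] rot [-0.02  0.05  0.03]
pos [ 562.  -199.6  119.9] rot [-3.1413e+00  8.0000e-04 -1.1723e+00] F [ 1.24 -0.7   0.18] t 3.1 q [-0.07  0.77  0.6   1.78 -0.6   0.78 -0.32] w 0.2
scene [226.35537491 201.38520393]
[[249.73472279 211.58898963]
 [213.30730076 207.30286632]
 [217.74634565 197.70027454]
 [253.46497453 201.82388905]]
```

View pics/scene2.png

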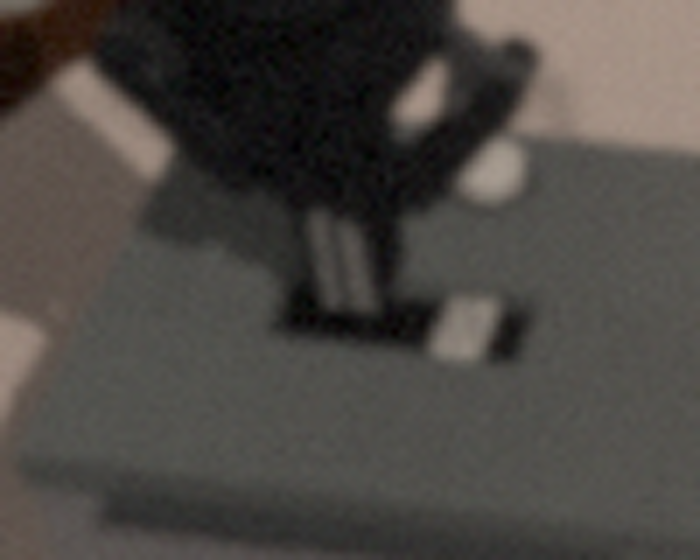

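```bash
python3 -m creep '0 0 0.1 0 0 0 1;0 0 0.2 0 0 0 1;0 0 0.28 0 0 0 1;0 0 0.28 0 0 0 1;0 0 0.28 0 0 0 1'; python3 - <<'E'
from h import *
from cell import ctrl
rel(ctrl,bx([5,-9,109]),YAW)
E
```

```text
clock: 3.57
eef_pos: [561.8, -200.9, 108.1]
tool_rot: [3.141, 0.0, -1.174]
force: [0.1, 0.1, 0.6]
width: -0.0
shift [-0.377 -0.031 -0.023] rot [ 0.02  0.02 -0.06]
pos [ 561.8 -200.9  108.1] rot [ 3.1413e+00  3.0000e-04 -1.1738e+00] F [0.1  0.07 0.63] t 3.5667 q [-0.06  0.79  0.59  1.79 -0.62  0.75 -0.31] w -0.0
```

```bash
python3 -m creep '-0.06 0 -0.02 0 0 0 1;-0.12 0 -0.02 0 0 0 1;-0.18 0 -0.02 0 0 0 1;-0.24 0 -0.02 0 0 0 1;-0.3 0 -0.02 0 0 0 1;-0.35 0 -0.02 0 0 0 1;-0.4 0 -0.02 0 0 0 1;-0.45 0 -0.02 0 0 0 1;-0.45 0 -0.02 0 0 0 1'; python3 - <<'E'
from h import *
from cell import ctrl
rel(ctrl,bx([5,2,109]),YAW)
n="scene"
d=ctrl.get_image(n);s=ctrl.read_state()
u=proj(d,s["eef_pos"])[0];print(n,u)
c=np.round(u).astype(int);a=d["img"][max(c[1]-40,0):c[1]+40,c[0]-50:c[0]+50,::-1]
cv2.imwrite(f"pics/{n}3.png",cv2.resize(a,None,fx=7,fy=7,interpolation=cv2.INTER_CUBIC))
E
```

```text
clock: 4.32
eef_pos: [554.8, -184.0, 109.0]
tool_rot: [3.142, 0.0, -1.173]
force: [-0.3, 0.5, 0.4]
width: 0.1
shift [-0.194 -0.027  0.   ] rot [ 0.    0.01 -0.03]
pos [ 554.8 -184.   109. ] rot [ 3.1415e+00  2.0000e-04 -1.1734e+00] F [-0.28  0.48  0.41] t 4.3167 q [-0.09  0.77  0.59  1.82 -0.62  0.74 -0.33] w 0.1
scene [235.37311853 206.09007578]
```

View pics/scene3.png

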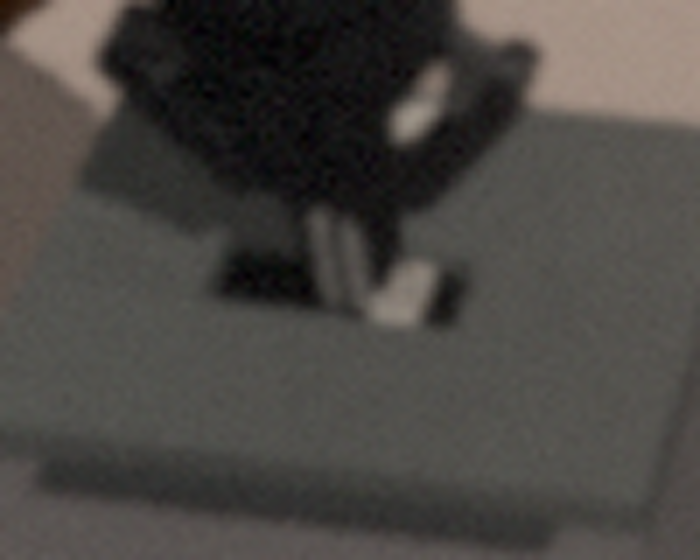

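The fingertip is in the slot, just short of the block. Pushing on towards the stop.

```bash
python3 -m creep '-0.06 0.01 0 0 0 0 1;-0.12 0.01 0 0 0 0 1;-0.18 0 0 0 0 0 1;-0.23 0 0 0 0 0 1;-0.28 0 0 0 0 0 1;-0.32 0 0 0 0 0 1;-0.36 0 0 0 0 0 1;-0.36 0 0 0 0 0 1'; python3 - <<'E'
from h import *
from cell import ctrl
rel(ctrl,bx([5,8,109]),YAW)
n="scene"
d=ctrl.get_image(n);s=ctrl.read_state()
u=proj(d,s["eef_pos"])[0];print(n,u)
c=np.round(u).astype(int);a=d["img"][max(c[1]-40,0):c[1]+40,c[0]-50:c[0]+50,::-1]
cv2.imwrite(f"pics/{n}4.png",cv2.resize(a,None,fx=7,fy=7,interpolation=cv2.INTER_CUBIC))
E
```

```text
clock: 5.03
eef_pos: [549.5, -171.6, 109.1]
tool_rot: [3.142, -0.001, -1.174]
force: [0.3, -4.3, -0.2]
width: -0.1
shift [-0.007 -0.031  0.003] rot [ 0.   -0.08 -0.06]
pos [ 549.5 -171.6  109.1] rot [ 3.1416e+00 -1.4000e-03 -1.1739e+00] F [ 0.29 -4.31 -0.22] t 5.0333 q [-0.11  0.76  0.59  1.85 -0.62  0.72 -0.34] w -0.1
scene [241.70476101 206.74817212]
```

View pics/scene4.png

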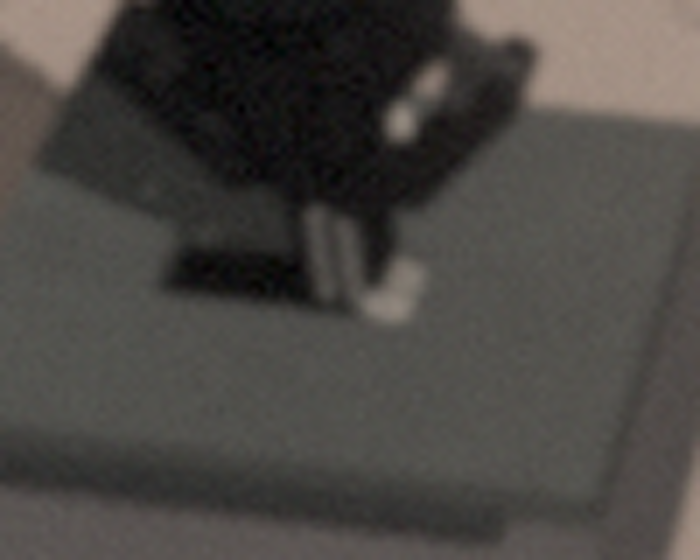

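```bash
python3 -m creep '-0.03 0 0 0 0 0 1;-0.06 0 0 0 0 0 1;-0.06 0 0 0 0 0 1'; python3 -m creep '0.1 0 0 0 0 0 1;0.15 0 0 0 0 0 1;0.15 0 -0.3 0 0 0 1;0.15 0 -0.8 0 0 0 1;0.15 0 -0.8 0 0 0 1;0.15 0 -0.8 0 0 0 1'; python3 - <<'E'
from h import *
from cell import ctrl
n="scene"
d=ctrl.get_image(n);s=ctrl.read_state()
u=proj(d,s["eef_pos"])[0];print(n,u)
c=np.round(u).astype(int);a=d["img"][max(c[1]-40,0):c[1]+40,c[0]-50:c[0]+50,::-1]
cv2.imwrite(f"pics/{n}5.png",cv2.resize(a,None,fx=7,fy=7,interpolation=cv2.INTER_CUBIC))
rel(ctrl,bx([-58,0,140]),YAW)
E
```

```text
clock: 5.33
eef_pos: [549.4, -171.5, 109.2]
tool_rot: [-3.141, -0.005, -1.175]
force: [1.6, -6.5, -3.3]
width: -0.0
clock: 5.83
eef_pos: [551.5, -174.0, 142.4]
tool_rot: [-3.139, -0.0, -1.173]
force: [-0.2, -0.0, 0.7]
width: 0.0
scene [238.55447349 195.24551778]
shift [0.134 1.557 0.037] rot [-0.05  0.05 -0.02]
pos [ 550.9 -173.6  141.6] rot [-3.1407e+00  8.0000e-04 -1.1731e+00] F [ 0.26 -0.15 -1.32] t 5.8833 q [-0.13  0.72  0.63  1.82 -0.59  0.79 -0.36] w -0.3
```

View pics/scene5.png

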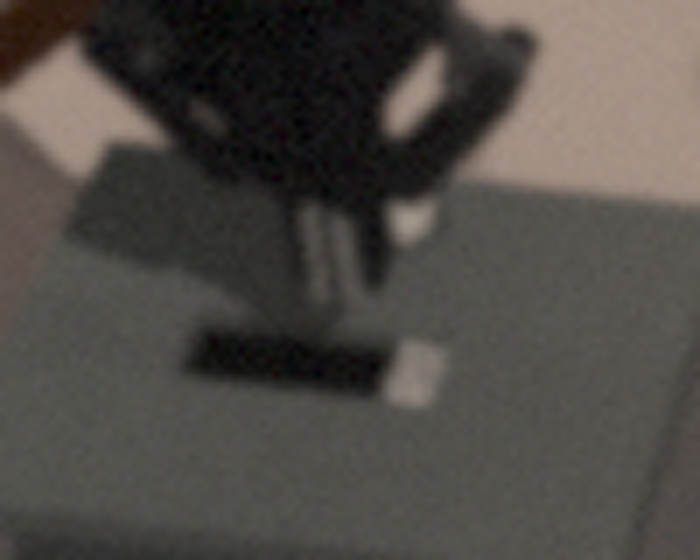

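The switch block is now flush with the slot's +y end, crop (415,372), so it is fully unlocked. The next move goes over the catch button, with the finger's front edge slightly past its centre.

```bash
python3 -m creep '0.13 0.7 0.05 0 0 0 1;0.13 1.4 0.05 0 0 0 1;0.13 1.4 0.05 0 0 0 1;0.13 1.4 0.05 0 0 0 1'; python3 - <<'E'
from h import *
from cell import ctrl
rel(ctrl,bx([-52,0,126]),YAW)
n="scene"
d=ctrl.get_image(n);s=ctrl.read_state()
u=proj(d,s["eef_pos"])[0];print(n,u)
c=np.round(u).astype(int);a=d["img"][max(c[1]-40,0):c[1]+40,c[0]-50:c[0]+50,::-1]
cv2.imwrite(f"pics/{n}6.png",cv2.resize(a,None,fx=7,fy=7,interpolation=cv2.INTER_CUBIC))
E
```

```text
clock: 6.22
eef_pos: [499.3, -201.1, 138.7]
tool_rot: [3.14, 0.002, -1.177]
force: [0.9, 0.1, 0.1]
width: -0.1
shift [ 0.001 -0.048  0.318] rot [ 0.07  0.11 -0.22]
pos [ 499.3 -201.1  138.7] rot [ 3.1404e+00  1.9000e-03 -1.1766e+00] F [0.88 0.14 0.09] t 6.2167 q [-0.06  0.68  0.62  1.93 -0.59  0.72 -0.27] w -0.1
scene [243.67646722 178.40576547]
```

View pics/scene6.png

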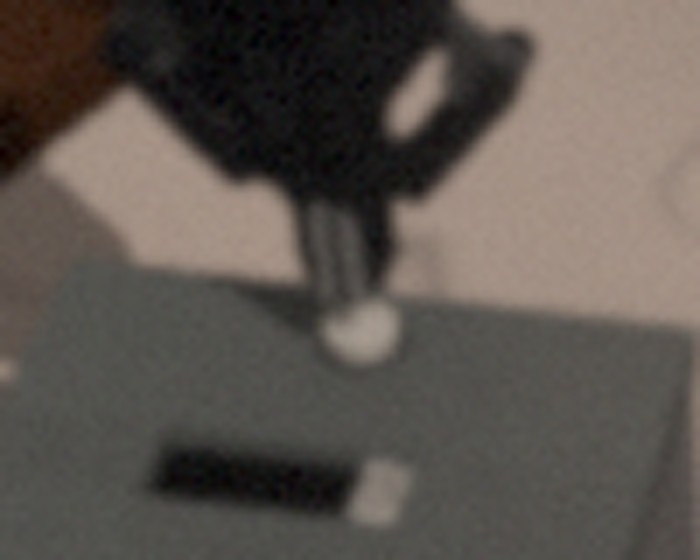

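```bash
python3 - <<'E'
from h import *
from cell import ctrl
n="scene"
d=ctrl.get_image(n);s=ctrl.read_state()
c=np.round(proj(d,[499.3,-201.1,138.7])[0]).astype(int)
f=lambda P:((proj(d,P)-c+[50,40])*7+3).round()
print("btn",f(box2w(Q,[[-58,0,122],[-46,0,122],[-70,0,122],[-58,12,122],[-58,-12,122]])))
print("lidcorner",f(box2w(Q,[[-82,100,114],[-82,-100,114]])))
print("slot",f(box2w(Q,[[20,30,114],[20,-48,114],[-10,-48,114],[-10,30,114]])))
R=Ro.from_euler("xyz",s["tool_rot"])
print("tip",f(s["eef_pos"]+R.apply([[-8,-11,0],[8,-11,0],[8,11,0],[-8,11,0],[0,-11,0],[0,-11,-22]])))
a=d["img"][c[1]-20:c[1]+20,c[0]-25:c[0]+25,::-1]
a=cv2.convertScaleAbs(cv2.resize(a,None,fx=14,fy=14,interpolation=cv2.INTER_CUBIC),alpha=1.8)
cv2.imwrite(f"pics/{n}7.png",a)
E
```

```text
btn [[362. 316.]
 [352. 341.]
 [372. 291.]
 [400. 320.]
 [325. 312.]]
lidcorner [[695. 321.]
 [ 82. 253.]]
slot [[393. 518.]
 [138. 488.]
 [169. 421.]
 [419. 450.]]
tip [[366. 314.]
 [315. 308.]
 [335. 262.]
 [385. 268.]
 [340. 311.]
 [331. 254.]]
```

View pics/scene7.png

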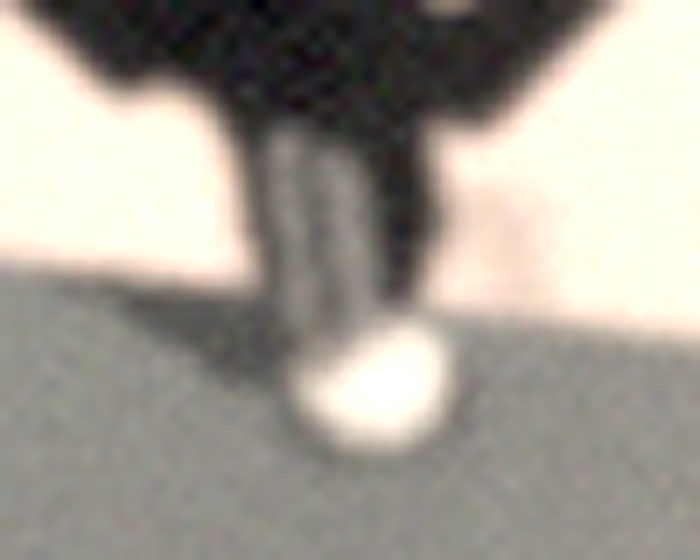

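Button and tip predictions match the picture to within about 1–2 px once the button's side wall is counted. Pressing.

```bash
python3 -m creep '0 -0.05 0.2 0 0 0 1;0 -0.05 0.35 0 0 0 1;0 -0.05 0.4 0 0 0 1;0 -0.05 0.45 0 0 0 1;0 -0.05 0.5 0 0 0 1;0 -0.05 0.54 0 0 0 1;0 -0.05 0.54 0 0 0 1'; python3 - <<'E'
from h import *
from cell import ctrl
rel(ctrl,bx([-52,0,116]),YAW)
E
```

```text
clock: 6.9
eef_pos: [503.1, -199.7, 117.3]
tool_rot: [-3.141, 0.001, -1.173]
force: [-0.3, 0.7, 2.8]
width: -0.1
shift [-0.004  0.055  0.032] rot [-0.02  0.04 -0.04]
pos [ 503.1 -199.7  117.3] rot [-3.1413e+00  6.0000e-04 -1.1735e+00] F [-0.26  0.68  2.8 ] t 6.9 q [-0.05  0.71  0.59  1.94 -0.62  0.68 -0.25] w -0.1
```

```bash
python3 -m creep '0 0 0.02 0 0 0 1;0 0 0.04 0 0 0 1;0 0 0.05 0 0 0 1;0 0 0.05 0 0 0 1'; python3 - <<'E'
from h import *
from cell import ctrl
rel(ctrl,bx([-52,0,116]),YAW)
th=np.linspace(0,1.25,76)
h=16+6*np.clip(th/0.9,0,1)
x=-141*np.cos(th)+h*np.sin(th); z=141*np.sin(th)+h*np.cos(th)
y=-(x-x[0])/40; zz=-(z-z[0])/40
for k in range(0,75,10):
    print(k,th[k].round(2)," ; ".join(f"{y[i]-y[k]:.2f} {zz[i]-zz[k]:.2f}" for i in range(k+1,min(k+11,76))))
E
```

```text
clock: 7.23
eef_pos: [503.1, -199.9, 115.8]
tool_rot: [-3.141, 0.0, -1.174]
force: [-0.1, 3.1, 6.3]
width: 0.1
shift [-0.009  0.05  -0.005] rot [-0.03  0.02 -0.06]
pos [ 503.1 -199.9  115.8] rot [-3.1411e+00  4.0000e-04 -1.1738e+00] F [-0.14  3.05  6.31] t 7.2333 q [-0.04  0.71  0.58  1.94 -0.62  0.67 -0.25] w 0.1
0 0.0 -0.01 -0.06 ; -0.02 -0.12 ; -0.02 -0.18 ; -0.04 -0.25 ; -0.05 -0.31 ; -0.06 -0.37 ; -0.07 -0.43 ; -0.09 -0.49 ; -0.10 -0.55 ; -0.12 -0.61
10 0.17 -0.02 -0.06 ; -0.04 -0.12 ; -0.06 -0.18 ; -0.08 -0.24 ; -0.10 -0.29 ; -0.12 -0.35 ; -0.15 -0.41 ; -0.17 -0.46 ; -0.20 -0.52 ; -0.22 -0.58
20 0.33 -0.03 -0.06 ; -0.06 -0.11 ; -0.09 -0.16 ; -0.12 -0.22 ; -0.15 -0.27 ; -0.18 -0.32 ; -0.21 -0.38 ; -0.25 -0.43 ; -0.28 -0.48 ; -0.32 -0.53
30 0.5 -0.04 -0.05 ; -0.07 -0.10 ; -0.11 -0.15 ; -0.15 -0.20 ; -0.19 -0.24 ; -0.23 -0.29 ; -0.28 -0.33 ; -0.32 -0.38 ; -0.36 -0.42 ; -0.41 -0.47
40 0.67 -0.05 -0.04 ; -0.09 -0.08 ; -0.14 -0.13 ; -0.18 -0.17 ; -0.23 -0.21 ; -0.28 -0.24 ; -0.33 -0.28 ; -0.38 -0.32 ; -0.43 -0.35 ; -0.48 -0.39
50 0.83 -0.05 -0.03 ; -0.10 -0.07 ; -0.16 -0.10 ; -0.21 -0.13 ; -0.26 -0.16 ; -0.32 -0.19 ; -0.37 -0.22 ; -0.42 -0.24 ; -0.48 -0.27 ; -0.53 -0.29
60 1.0 -0.05 -0.02 ; -0.11 -0.05 ; -0.16 -0.07 ; -0.22 -0.09 ; -0.28 -0.11 ; -0.33 -0.13 ; -0.39 -0.15 ; -0.45 -0.16 ; -0.50 -0.18 ; -0.56 -0.19
70 1.17 -0.06 -0.01 ; -0.12 -0.03 ; -0.17 -0.04 ; -0.23 -0.05 ; -0.29 -0.06
```

Force is 6.3 N at full depth, so the button is down. Now I let it rise.

```bash
python3 -m creep '0 -0.01 -0.06 0 0 0 1;0 -0.02 -0.12 0 0 0 1;0 -0.02 -0.18 0 0 0 1;0 -0.04 -0.25 0 0 0 1;0 -0.05 -0.31 0 0 0 1;0 -0.06 -0.37 0 0 0 1'; python3 - <<'E'
from h import *
from cell import ctrl
rel(ctrl,bx([-52,0,116]),YAW)
n="scene"
d=ctrl.get_image(n);s=ctrl.read_state()
u=proj(d,s["eef_pos"])[0];print(n,u)
c=np.round(u).astype(int);a=d["img"][max(c[1]-40,0):c[1]+60,c[0]-70:c[0]+60,::-1]
cv2.imwrite(f"pics/{n}8.png",cv2.resize(a,None,fx=5,fy=5,interpolation=cv2.INTER_CUBIC))
E
```

```text
clock: 7.73
eef_pos: [505.2, -199.2, 130.5]
tool_rot: [3.142, -0.0, -1.174]
force: [-0.1, 1.9, 2.4]
width: -0.2
shift [-0.014  0.106  0.363] rot [ 0.   -0.01 -0.06]
pos [ 505.2 -199.2  130.5] rot [ 3.1415e+00 -1.0000e-04 -1.1739e+00] F [-0.12  1.87  2.44] t 7.7333 q [-0.06  0.7   0.61  1.92 -0.6   0.71 -0.27] w -0.2
scene [243.20378134 182.62223345]
```

View pics/scene8.png

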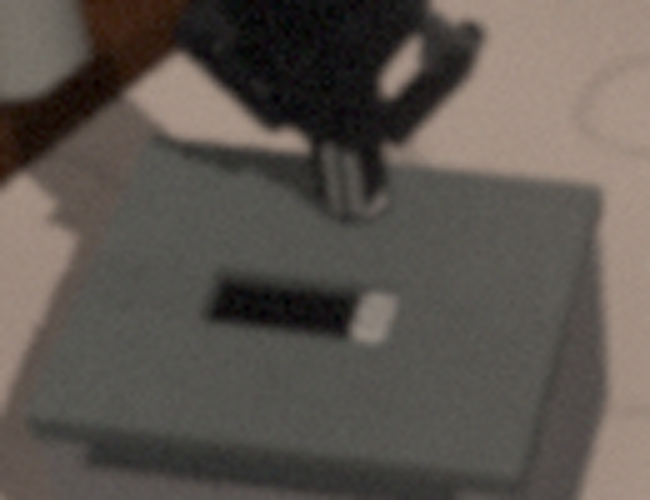

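```bash
python3 -m creep '0 -0.01 -0.06 0 0 0 1;0 -0.03 -0.12 0 0 0 1;0 -0.04 -0.18 0 0 0 1;0 -0.06 -0.24 0 0 0 1;0 -0.08 -0.30 0 0 0 1;0 -0.10 -0.36 0 0 0 1;0 -0.12 -0.42 0 0 0 1;0 -0.14 -0.48 0 0 0 1;0 -0.16 -0.53 0 0 0 1;0 -0.18 -0.59 0 0 0 1'; python3 -m creep '0 -0.03 -0.06 0 0 0 1;0 -0.05 -0.11 0 0 0 1;0 -0.08 -0.17 0 0 0 1;0 -0.1 -0.23 0 0 0 1;0 -0.13 -0.28 0 0 0 1;0 -0.16 -0.34 0 0 0 1;0 -0.19 -0.39 0 0 0 1;0 -0.22 -0.45 0 0 0 1'; python3 - <<'E'
from h import *
from cell import ctrl
rel(ctrl,bx([-52,0,116]),YAW)
n="scene"
d=ctrl.get_image(n);s=ctrl.read_state()
u=proj(d,s["eef_pos"])[0];print(n,u)
c=np.round(u).astype(int);a=d["img"][max(c[1]-40,0):c[1]+70,c[0]-70:c[0]+60,::-1]
cv2.imwrite(f"pics/{n}9.png",cv2.resize(a,None,fx=5,fy=5,interpolation=cv2.INTER_CUBIC))
E
```

```text
clock: 8.62
eef_pos: [512.0, -196.4, 154.0]
tool_rot: [-3.142, -0.0, -1.174]
force: [0.5, 1.2, 2.1]
width: -0.2
clock: 9.28
eef_pos: [520.3, -193.0, 172.0]
tool_rot: [-3.141, -0.0, -1.174]
force: [0.8, 0.5, 1.5]
width: 0.1
shift [-0.016  0.514  1.401] rot [-0.01 -0.01 -0.05]
pos [ 520.3 -193.   172. ] rot [-3.1414e+00 -3.0000e-04 -1.1737e+00] F [0.83 0.46 1.55] t 9.2833 q [-0.11  0.66  0.66  1.86 -0.54  0.81 -0.34] w 0.1
scene [238.57426179 172.24883895]
```

View pics/scene9.png

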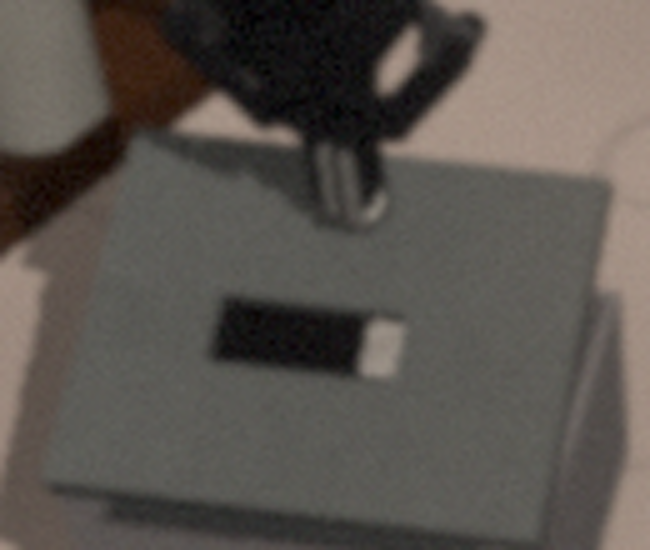

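```bash
python3 -m creep '0 -0.03 -0.05 0 0 0 1;0 -0.06 -0.1 0 0 0 1;0 -0.09 -0.16 0 0 0 1;0 -0.13 -0.21 0 0 0 1;0 -0.16 -0.26 0 0 0 1;0 -0.2 -0.31 0 0 0 1;0 -0.24 -0.36 0 0 0 1;0 -0.27 -0.41 0 0 0 1;0 -0.31 -0.46 0 0 0 1;0 -0.35 -0.51 0 0 0 1'; python3 -m creep '0 -0.04 -0.04 0 0 0 1;0 -0.08 -0.09 0 0 0 1;0 -0.13 -0.13 0 0 0 1;0 -0.17 -0.18 0 0 0 1;0 -0.21 -0.22 0 0 0 1;0 -0.26 -0.27 0 0 0 1;0 -0.31 -0.31 0 0 0 1;0 -0.35 -0.35 0 0 0 1;0 -0.4 -0.4 0 0 0 1;0 -0.44 -0.44 0 0 0 1'; python3 - <<'E'
from h import *
from cell import ctrl
rel(ctrl,bx([-52,0,116]),YAW)
n="scene"
d=ctrl.get_image(n);s=ctrl.read_state()
u=proj(d,s["eef_pos"])[0];print(n,u)
c=np.round(u).astype(int);a=d["img"][max(c[1]-40,0):c[1]+70,c[0]-70:c[0]+60,::-1]
cv2.imwrite(f"pics/{n}10.png",cv2.resize(a,None,fx=5,fy=5,interpolation=cv2.INTER_CUBIC))
E
```

```text
clock: 10.17
eef_pos: [533.0, -187.5, 192.4]
tool_rot: [3.142, -0.0, -1.174]
force: [1.8, 1.0, 0.5]
width: -0.3
clock: 11.0
eef_pos: [549.5, -180.6, 210.0]
tool_rot: [-3.141, 0.0, -1.174]
force: [2.3, 0.9, 0.3]
width: 0.3
shift [-0.012  1.307  2.349] rot [-0.02  0.   -0.05]
pos [ 549.5 -180.6  210. ] rot [-3.1413  0.     -1.1737] F [2.3  0.93 0.27] t 11.0 q [-0.16  0.64  0.7   1.76 -0.51  0.93 -0.42] w 0.3
scene [231.61799663 167.27833967]
```

View pics/scene10.png

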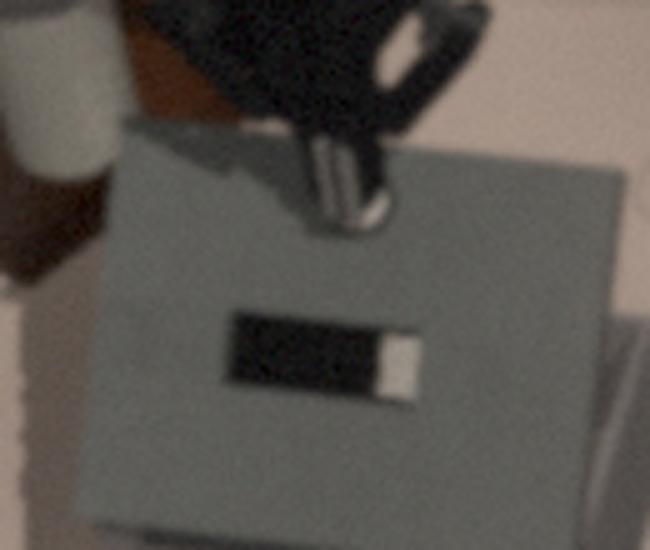

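```bash
python3 -m creep '0 -0.05 -0.04 0 0 0 1;0 -0.1 -0.07 0 0 0 1;0 -0.15 -0.11 0 0 0 1;0 -0.2 -0.15 0 0 0 1;0 -0.25 -0.18 0 0 0 1;0 -0.3 -0.22 0 0 0 1;0 -0.35 -0.25 0 0 0 1;0 -0.4 -0.29 0 0 0 1;0 -0.46 -0.32 0 0 0 1;0 -0.51 -0.35 0 0 0 1'; python3 - <<'E'
from h import *
from cell import ctrl
rel(ctrl,bx([-52,0,116]),YAW)
n="scene"
d=ctrl.get_image(n);s=ctrl.read_state()
u=proj(d,s["eef_pos"])[0];print(n,u)
c=np.round(u).astype(int);a=d["img"][max(c[1]-40,0):c[1]+70,c[0]-70:c[0]+60,::-1]
cv2.imwrite(f"pics/{n}11.png",cv2.resize(a,None,fx=5,fy=5,interpolation=cv2.INTER_CUBIC))
E
```

```text
clock: 11.88
eef_pos: [568.1, -172.8, 223.9]
tool_rot: [3.142, 0.0, -1.174]
force: [1.2, -0.1, 0.5]
width: -0.3
shift [-0.013  1.813  2.699] rot [ 0.    0.   -0.05]
pos [ 568.1 -172.8  223.9] rot [ 3.1415e+00  1.0000e-04 -1.1737e+00] F [ 1.15 -0.14  0.53] t 11.8833 q [-0.18  0.65  0.71  1.7  -0.5   0.98 -0.46] w -0.3
scene [227.47949115 168.17099457]
```

View pics/scene11.png

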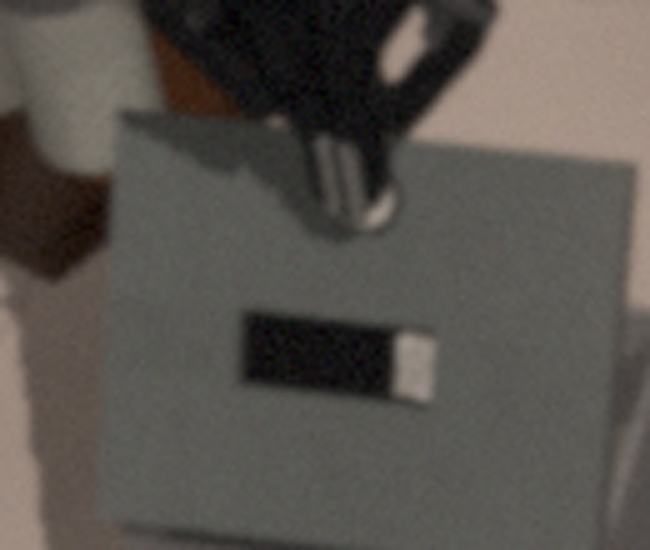

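```bash
python3 -m creep '0 -0.05 -0.03 0 0 0 1;0 -0.11 -0.06 0 0 0 1;0 -0.16 -0.09 0 0 0 1;0 -0.21 -0.11 0 0 0 1;0 -0.27 -0.14 0 0 0 1;0 -0.32 -0.16 0 0 0 1;0 -0.37 -0.18 0 0 0 1;0 -0.43 -0.21 0 0 0 1;0 -0.48 -0.23 0 0 0 1;0 -0.54 -0.25 0 0 0 1'; python3 -m creep '0 -0.05 -0.02 0 0 0 1;0 -0.11 -0.04 0 0 0 1;0 -0.16 -0.06 0 0 0 1;0 -0.22 -0.08 0 0 0 1;0 -0.27 -0.1 0 0 0 1;0 -0.33 -0.11 0 0 0 1;0 -0.39 -0.13 0 0 0 1;0 -0.44 -0.14 0 0 0 1;0 -0.5 -0.15 0 0 0 1;0 -0.56 -0.16 0 0 0 1'; python3 - <<'E'
from h import *
from cell import ctrl
rel(ctrl,bx([-52,0,116]),YAW)
n="scene"
d=ctrl.get_image(n);s=ctrl.read_state()
u=proj(d,s["eef_pos"])[0];print(n,u)
f=lambda P:proj(d,P).round(1).tolist()
for t in(1.0,1.1,1.2):
    P=[[80-162*np.cos(t)+14*np.sin(t),y,100+162*np.sin(t)+14*np.cos(t)] for y in(-100,100)]
    print(t,"lid far edge",f(box2w(Q,P)))
cv2.imwrite(f"pics/{n}12.png",cv2.resize(d["img"][80:330,100:400,::-1],None,fx=2.6,fy=2.4,interpolation=cv2.INTER_CUBIC))
E
```

```text
clock: 12.77
eef_pos: [588.0, -164.5, 233.9]
tool_rot: [3.142, 0.0, -1.174]
force: [0.3, 0.1, 0.6]
width: 0.1
clock: 13.6
eef_pos: [608.2, -156.0, 240.1]
tool_rot: [3.141, 0.0, -1.174]
force: [0.1, -0.7, -0.9]
width: 0.1
shift [-0.011  2.897  3.105] rot [ 0.05  0.02 -0.07]
pos [ 608.2 -156.   240.1] rot [ 3.1407e+00  3.0000e-04 -1.1741e+00] F [ 0.07 -0.67 -0.89] t 13.6 q [-0.2   0.68  0.71  1.58 -0.49  1.06 -0.53] w 0.1
scene [219.08102943 176.20687126]
1.0 lid far edge [[178.1, 149.0], [280.7, 159.8]]
1.1 lid far edge [[174.4, 150.7], [278.8, 161.7]]
1.2 lid far edge [[170.7, 153.3], [276.7, 164.6]]
```

View pics/scene12.png

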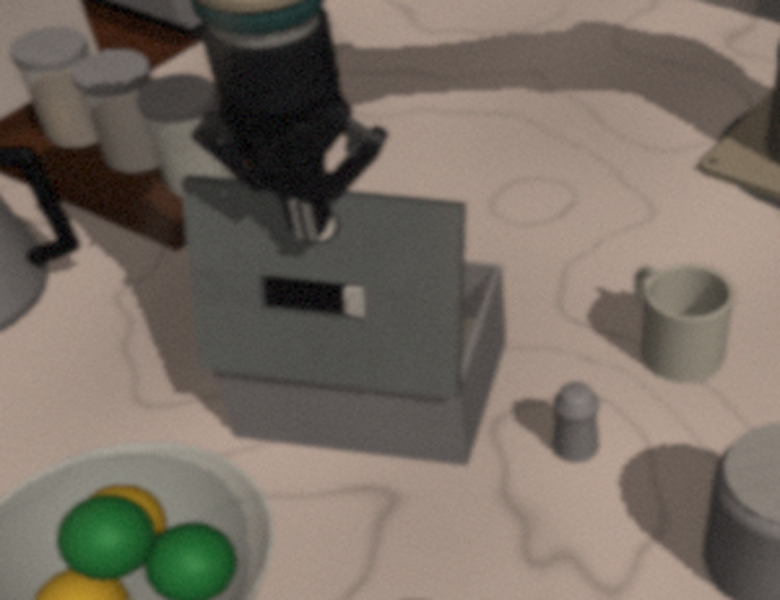

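```bash
python3 -m creep '0 -0.06 0 0 0 0 1;0 -0.12 0 0 0 0 1;0 -0.18 0 0 0 0 1;0 -0.25 0 0 0 0 1;0 -0.35 0 0 0 0 1;0 -0.5 0 0 0 0 1;0 -0.7 -0.1 0 0 0 1;0 -1 -0.4 0 0 0 1;0 -1.2 -1.2 0 0 0 1;0 -1.2 -2 0 0 0 1'; python3 -m creep '0 0 -1 0 0 0 1;0 0 -2 0 0 0 1;0 0 -2 0 0 0 1;0 0 -2 0 0 0 1'; python3 - <<'E'
from h import *
from cell import ctrl
rel(ctrl,bx([-52,0,116]),YAW)
n="scene"
d=ctrl.get_image(n);s=ctrl.read_state()
cv2.imwrite(f"pics/{n}13.png",cv2.resize(d["img"][80:330,100:400,::-1],None,fx=2.6,fy=2.4,interpolation=cv2.INTER_CUBIC))
cv2.imwrite("pics/top13.png",ctrl.get_image("top")["img"][:,:,::-1])
E
```

```text
clock: 14.48
eef_pos: [654.2, -134.9, 319.7]
tool_rot: [3.14, 0.002, -1.171]
force: [0.5, 1.1, -0.5]
width: 0.0
clock: 14.82
eef_pos: [654.1, -137.9, 403.4]
tool_rot: [-3.137, -0.004, -1.173]
force: [0.6, 0.8, -1.4]
width: 0.1
shift [-0.07   4.165  7.166] rot [-0.26 -0.22 -0.03]
pos [ 654.1 -137.9  403.4] rot [-3.137  -0.0039 -1.1733] F [ 0.6   0.78 -1.44] t 14.8167 q [-0.21  0.63  0.77  1.2  -0.43  1.46 -0.67] w 0.1
```

View pics/scene13.png

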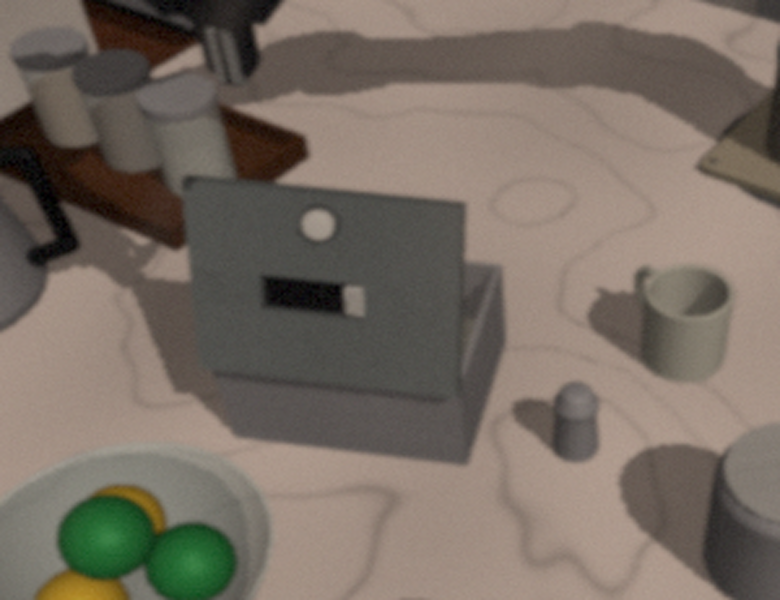

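View pics/top13.png

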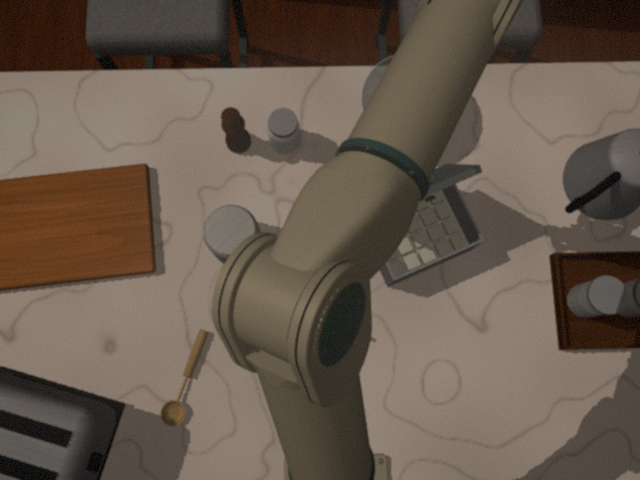

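The lid did not move when the finger left it: its edge is still at crop (187,178)–(465,203), where the model puts 1.2 rad. The switch is still at the slot's end and the bystanders are where they were. Handing in.

```bash
python3 -m creep '0 0 0 0 0 0 1;0 0 0 0 0 0 1;0 0 0 0 0 0 1'; python3 -c "
from cell import ctrl
print(ctrl.read_state()['qd'].round(3)); print(ctrl.finish_job())"
```

```text
clock: 15.17
eef_pos: [652.5, -136.9, 398.9]
tool_rot: [3.14, 0.001, -1.174]
force: [-0.1, -0.3, 0.4]
width: -0.0
[ 0.001 -0.004  0.004 -0.004  0.001 -0.    -0.   ]
the job is handed in; nothing more can be done
None
```

The tablet box is open, the child lock is off, and I handed the job in at about 15 s.

- **Lock:** I slid the switch to its end stop with the closed fingertip. The force rose to 6.5 N there, well above its 1.2 N of friction, and the picture shows the block flush with the slot's +y end.
- **Catch:** I pressed the button fully down, to a tip height of 116 mm and about 6 N.
- **Lid:** I raised the fingertip along the lid's arc for about 6 s. The contact force fell from about 2.4 N to zero near full opening.
- **Last checks:** With the finger well clear, the lid's edge stayed where it was, within about 1 px of where the model puts 1.2 rad. The switch is still at its end. The bystanders I could see stand where they did; the arm hid the salt shaker and mug in the last top view, but both looked unmoved in the scene view. The arm touches nothing and is at rest.
- **Disagreement:** The two cameras placed the box about 5 mm apart. I leaned on the top view, and the fingertip's position in the scene view supported that choice.

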